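# Repack the home-visit kit tray

## Task

The foam inserts of the home-visit kit have been wiped and put back in the tray in any order. Pack the pen torch, the screwdriver, the contact lens holder and the eye-drop bottle, each into the insert whose cut-out is made for it, so that every one sits fully down in its cut-out and the bottle stands upright. Leave the black occluder paddle and the blue pen where they lie.

Things in the scene. Friction and masses are not known exactly. Their poses are not given: they have to be found in the camera images.
- pen_torch: White pen torch with a pocket clip, lying on the desk. 137 mm long, 13 mm wide, 13 mm high (15 over the clip), 35 g. Origin: underside, mid-length; y along its length, z up; the body reaches from y = -68 to +69 mm. Grasp it at the middle, across (along its x).
- screwdriver: Small precision screwdriver, lying on the desk. 124 mm long, 30 g. Origin: underside, mid-length; y along its length, z up. Its white handle, 12 mm wide and 12 mm high, with the red end cap reaches from y = -11 to +62 mm; the thin steel blade, 5.4 mm across with its axis 6 mm up, from y = -62 to -11 mm. Grasp the handle near y = +8 mm, across (along x).
- lens_holder: White contact lens holder with two round screw caps side by side (one blue, one white), lying on the desk. 28 mm wide (x), 62 mm long (y), 16 mm high, 18 g. Origin: centre of its underside, z up. Either way round is the same. Grasp it at the middle, across (along x).
- drops_bottle: Small white eye-drop bottle standing on the desk: round body 25 mm across up to about 40 mm high, then a ribbed cap 16 mm across; 65 mm high in all, 22 g. Origin: centre of its underside, z up.
- torch_insert: Foam insert, 70 x 172 x 28 mm, dark, pale in the cut-out, one of 4 in the fixed grey kit tray (302 x 184 mm, rim 24 mm up). Origin: centre of its underside; y along its length, z up. Groove 19 mm wide throughout, 147 mm long, 10 mm deep (floor at z = 18 mm), edges bevelled 5 mm; at its middle a finger trough 46 mm long (y) as deep crosses the insert. For the pen torch, either way round.
- driver_insert: Foam insert, 70 x 172 x 28 mm, dark, pale in the cut-out, one of 4 in the fixed grey kit tray (302 x 184 mm, rim 24 mm up). Origin: centre of its underside; y along its length, z up. Groove y = -67 to 67 mm, floor at z = 18 mm, bevelled 5 mm: 18 mm wide at +y for the handle, only 9 at -y for the blade; a finger trough 46 mm long (y) as deep crosses its middle. For the screwdriver, y along y.
- case_insert: Foam insert, 70 x 172 x 28 mm, dark, pale in the cut-out, one of 4 in the fixed grey kit tray (302 x 184 mm, rim 24 mm up). Origin: centre of its underside; y along its length, z up. Short pocket 36 mm wide (x), 70 mm long (y), 10 mm deep (floor at z = 18 mm), edges bevelled 5 mm; at its middle a finger trough 40 mm long (y) as deep crosses the insert. For the lens holder, either way round.
- bottle_insert: Foam insert, 70 x 172 x 28 mm, dark, pale in the cut-out, one of 4 in the fixed grey kit tray (302 x 184 mm, rim 24 mm up). Origin: centre of its underside; y along its length, z up. Round well in its middle, 30 mm across, 22 mm deep (floor at z = 6 mm), mouth bevelled 8 mm. For the bottle. No finger trough: hold the bottle above its lowest 25 mm.
- occluder: Bystander: black flat occluder paddle, 206 x 62 x 4 mm, lying behind the loose things. Origin: underside, mid-length; y along its length.
- pen: Bystander: slim blue ballpoint pen, 148 x 9 x 11 mm, lying at the front edge of the desk. Origin: underside, mid-length; y along its length.

How it is judged:
By the outcome, as a careful person would: the job done as asked, in the order asked, and still so for the second after the job is handed in, with the robot touching nothing.
It also fails if it takes over 96 s, if anything falls off the work surface, if the arm or the gripper's body presses on something with over 40 N, if the wrist force passes 120 N, or if a joint passes its speed limit or range.

## Robot

A 6-joint arm with a two-finger parallel gripper is mounted at the origin on a cart in front of the work surface, level with it; the furniture and walls round the work are solid. World frame = base frame: x ahead of the robot, y to its left, z up, the work surface at z = 0. Lengths are in m, angles in rad, forces in N, time in s.
With the tool pointing down it reaches from about 0.375 to 0.9 m from the base axis. Payload 3.1 kg.
Tool frame: the origin (TCP) lies midway between the tips of the shut fingers; the grasp point (between the pads) lies 19 mm behind it (robot.pinch_z is the distance from the TCP to the grasp point, in m); z points along the fingers, y is the line along which they close (so a half turn about z gives the same grasp; the last joint's range is limited). The gripper opens to 85 mm and grips with 20 to 120 N. Pads are 22 mm wide; open, the fingers measure 114 mm over their backs; the gripper's body (76 mm by 85 mm) begins 54 mm behind the grasp point. The pads swing forward as they close: fully open they stand 13 mm farther back than shut.
Start: joints at [1.119, 0.527, 1.433, -0, 1.181, -0.178], TCP at [0.169, 0.602, 0.231] pointing down, gripper open.
Joint ranges: [-3.08, 3.08], [-0.75, 2.2], [0.22, 2.44], [-1.43, 4.57], [0, 2.65], [-2.85, 2.85]. Speed limits (rad/s): [2.79, 2.79, 3.14, 3.14, 3.14, 3.14].

## Interface

Orientations are given as a unit quaternion [x, y, z, w].
In Python, from cell import robot gives the robot as it stands. The module is installed in compiled form; this text tells all that it offers.
- The arm moves only by the tool tcp_steps, called after "Call:" by a JSON object that holds its "fn" and its "kwargs". Schema: {"type":"object","properties":{"motion":{"type":"array","items":{"type":"array","items":{"type":"array","items":{"type":"number"},"minItems":6,"maxItems":6},"minItems":1,"maxItems":20},"minItems":1,"maxItems":1},"aperture":{"type":"number"},"only":{"type":"string"},"quiet":{"type":"boolean"},"lines":{"type":"string"}},"required":["motion"],"additionalProperties":false}. motion is a list that holds a single list of rows (three levels of brackets), with 1 to 20 rows, each of 6 numbers: dx, dy, dz in m, then a rotation vector rx, ry, rz in rad; each row is the pose to reach, as a shift and turn from the pose commanded when the call began, along the tool's axes at that moment; what a row does not reach only later rows make up. A row lasts 1/8 s, in which the tool goes at most 0.0625 m and 0.188 rad, less where a joint would pass 70% of its speed; a pose out of reach is approached as far as the arm can. aperture is the opening from 0.0 (shut) to 1.0 (fully open), set as the call begins (left out keeps the last). The fingers move at their own pace and stop on an object; the grip force is fixed at half the most. Time passes only in rows, so rows that do not move let the fingers close. The tool returns the time, the measured TCP pose, the force, the opening and the grip force at its end. only (a regular expression) keeps the lines of the reply that match it, lines (a string "A,B") keeps lines A to B, and quiet returns only ok. Input that does not fit is refused with a message, and nothing moves.
- robot.observe(): the state, without advancing time (a new reading comes with each control period).
- robot.read_camera(name): name is "scene" or "side" or "wrist"; returns a dict with "img" (480x640x3 uint8, red, green, blue), "range_z" (480x640 float32, m along the optical axis (not along the pixel's ray), 0 where there is no reading), "mtx" (3x3 intrinsics, pixels), "D" ([k1, k2, p1, p2, k3] as OpenCV has them; the pictures are not rectified), "R" (3x3) and "t" (3): a world point X has camera coordinates R X + t; the wrist camera has in their place "tool_from_camera" (4x4, takes a point from camera to tool coordinates, whose origin is the TCP and whose axes are the flange's). Camera axes: x right, y down, z forward; pixel columns grow to the right and rows downward; lengths in m; the calibration is good to about 2 mm. A picture is of the moment at which its call begins: read the wrist's pose just before it.
- robot.job_done(): hands the job in; it is judged then, once.
The state is a dict: "time": time; "joint_pos": joint angles; "dq": joint speeds; "effort": joint torques, N m; "tool_pos": TCP position; "eef_rot": TCP orientation; "ft_force": force on the tool from outside, world axes, zero at the start; "wrist_torque": the same for the moment, N m; "finger_gap": opening from 0.0 (shut) to 1.0 (fully open); "grasp_force": force on a finger pad.
Only numpy, scipy, OpenCV 4.12 (cv2) and the standard library are available. Lean on these libraries where they do the work, as an engineer would, in place of code of your own. Each camera call takes 0.05 s, during which the arm holds its last target. There are 200 camera calls.

## Working session

There is one attempt and no reset: what is moved stays moved. The work goes in short steps, Python scripts to look and compute and a tool call to move; the robot and the scene stay as the last step left them, time stands still between calls to the robot, and variables do not carry over. Pictures are saved under pics/ and viewed, at most 14 in all, crops included, and the job is handed in when it is done.

```bash
mkdir -p pics
```

Create h.py:
```python
import numpy as np, cv2, pickle
from scipy.spatial.transform import Rotation as Rn
from cell import robot
def cam(name):
    s=robot.observe(); c=robot.read_camera(name)
    if name=="wrist":
        T=np.eye(4);T[:3,:3]=Rn.from_quat(s["eef_rot"]).as_matrix();T[:3,3]=s["tool_pos"]
        W=T@np.array(c["tool_from_camera"]); c["R"]=W[:3,:3].T; c["t"]=-W[:3,:3].T@W[:3,3]
    return c
def ray(c,px):
    px=np.asarray(px,float).reshape(-1,1,2)
    u=cv2.undistortPoints(px,np.array(c["mtx"]),np.array(c["D"])).reshape(-1,2)
    d=np.c_[u,np.ones(len(u))]@np.array(c["R"]); o=-np.array(c["R"]).T@np.array(c["t"]).ravel()
    return o,d
def onplane(c,px,z):
    o,d=ray(c,px); return o+d*((z-o[2])/d[:,2])[:,None]
def tri(c1,p1,c2,p2):
    o1,d1=ray(c1,p1);o2,d2=ray(c2,p2); out=[]
    for a,b in zip(d1,d2):
        k=np.linalg.lstsq(np.c_[a,-b],o2-o1,rcond=None)[0]; A=o1+a*k[0];B=o2+b*k[1]
        out.append(np.r_[(A+B)/2,np.linalg.norm(A-B)])
    return np.array(out)
def depth(c,px):
    o,d=ray(c,px); px=np.asarray(px).reshape(-1,2)
    z=np.array([np.median(c["range_z"][int(v)-1:int(v)+2,int(u)-1:int(u)+2]) for u,v in px]); return o+d*z[:,None]
def save(c,n): cv2.imwrite("pics/"+n,cv2.cvtColor(c["img"],cv2.COLOR_RGB2BGR))
def dump(c,n): pickle.dump({k:np.array(v) for k,v in c.items()},open(n,"wb"))
def load(n): return pickle.load(open(n,"rb"))
```

Run:
```python
from h import *
for n in ("scene","side","wrist"):
    c=cam(n); save(c,n+"0.png"); dump(c,n+"0.pkl"); print(n,-c["R"].T@c["t"].ravel(),c["R"][2])
print(robot.observe(),robot.pinch_z)
```

```text
scene [-0.08604743 -0.6516694   0.78439487] [ 0.5209658   0.57340604 -0.63229751]
side [0.04700925 0.92151377 0.71173823] [ 0.35878554 -0.75163353 -0.5534618 ]
wrist [0.10537699 0.62023274 0.37285188] [ 0.25292981 -0.07310214 -0.96471892]
{'time': 0.15, 'joint_pos': array([ 1.11851891e+00,  5.28277195e-01,  1.43363212e+00,  1.41263407e-05,
        1.18142626e+00, -1.78482334e-01]), 'dq': array([ 1.09007130e-04, -2.39289313e-03, -4.28198624e-03,  7.49610787e-05,
        2.88188987e-04, -1.94943102e-04]), 'effort': array([ 1.05846935e-03, -4.42739618e+01, -1.78277260e+01, -2.52988129e-04,
        5.58428103e-03, -1.42531550e-05]), 'tool_pos': array([0.16869675, 0.60121235, 0.23053566]), 'eef_rot': array([ 1.36472953e-01,  9.90643414e-01, -8.26454019e-04, -2.76517939e-04]), 'ft_force': array([-0.63878584,  0.53813348, -0.13713387]), 'wrist_torque': array([-0.02251321, -0.06203142, -0.01634288]), 'grasp_force': 0.0, 'finger_gap': 1.0000285024424915} 0.0187
```

View pics/scene0.png

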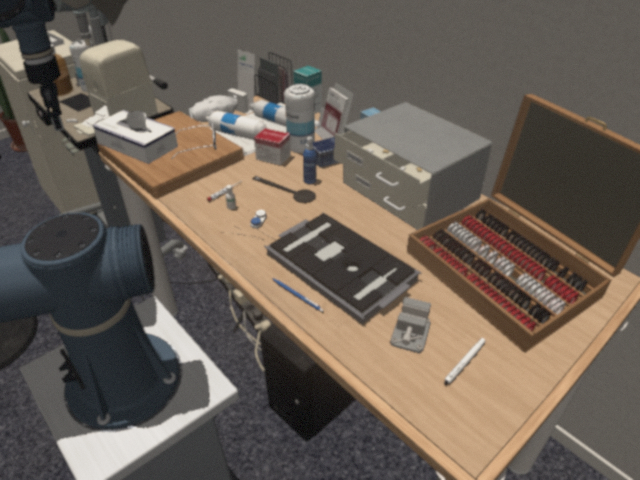

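View pics/side0.png

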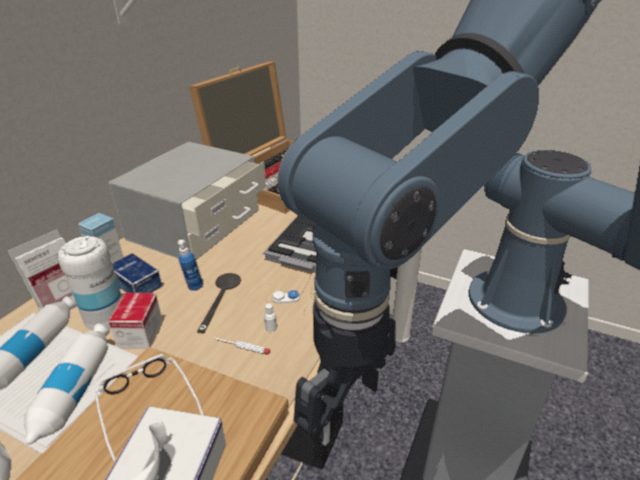

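Scene view: tray centred near (342,263), torch at (465,361), screwdriver at (224,190), bottle at (231,200), lens holder at (259,218), occluder at (285,189), pen at (298,294). Side view: screwdriver at (243,346) with its red cap to the right, bottle at (270,317), lens holder at (286,296), tray partly hidden. Next, coarse positions.

Run:
```python
from h import *
np.set_printoptions(precision=3,suppress=True)
c=load("scene0.pkl"); P=dict(torchA=(483,342),torchB=(448,380),sd_red=(211,199),sd_tip=(240,184),bot_base=(231,208),lens=(259,218),traycorners=(325,216),trayL=(268,258),trayR=(417,272),trayB=(365,314),g1=(306,236),g2=(330,252),g3=(351,268),g4=(375,286),grey=(411,325),pen=(298,294),bluebot=(309,180),cab=(410,215),box=(450,250))
for k,p in P.items(): print(k,depth(c,[p])[0],onplane(c,[p],.0)[0])
c=load("side0.pkl"); print("side")
for k,p in dict(red=(267,351),tip=(216,339),bot=(270,329),lens=(286,296)).items(): print(k,depth(c,[p])[0],onplane(c,[p],.006)[0])
I=cv2.resize(load("scene0.pkl")["img"][170:400,190:510],None,fx=2.5,fy=2.5,interpolation=cv2.INTER_CUBIC)
cv2.imwrite("pics/sc_crop.png",I[...,::-1])
```

```text
torchA [ 0.559 -0.398  0.01 ] [ 0.568 -0.394  0.   ]
torchB [ 0.438 -0.405  0.011] [ 0.446 -0.402  0.   ]
sd_red [0.432 0.375 0.005] [0.435 0.381 0.   ]
sd_tip [0.535 0.388 0.   ] [0.535 0.388 0.   ]
bot_base [0.45  0.305 0.004] [0.453 0.31  0.   ]
lens [0.471 0.21  0.014] [0.482 0.225 0.   ]
traycorners [0.583 0.086 0.033] [0.612 0.119 0.   ]
trayL [ 0.406  0.088 -0.001] [0.406 0.087 0.   ]
trayR [ 0.606 -0.189  0.022] [ 0.626 -0.175  0.   ]
trayB [ 0.433 -0.198  0.023] [ 0.449 -0.185  0.   ]
g1 [0.506 0.068 0.023] [0.524 0.09  0.   ]
g2 [ 0.509 -0.012  0.022] [0.527 0.007 0.   ]
g3 [ 0.517 -0.074  0.011] [ 0.525 -0.066  0.   ]
g4 [ 0.505 -0.157  0.024] [ 0.523 -0.142 -0.   ]
grey [ 0.455 -0.295  0.055] [ 0.497 -0.268  0.   ]
pen [ 0.378 -0.055  0.009] [ 0.383 -0.048  0.   ]
bluebot [0.678 0.257 0.014] [0.692 0.274 0.   ]
cab [ 0.741 -0.051  0.033] [ 0.778 -0.025  0.   ]
box [ 0.709 -0.199  0.033] [ 0.743 -0.179  0.   ]
side
red [0.424 0.381 0.011] [0.427 0.377 0.006]
tip [0.542 0.39  0.001] [0.538 0.394 0.006]
bot [0.451 0.325 0.009] [0.453 0.322 0.006]
lens [0.472 0.218 0.008] [0.474 0.215 0.006]
```

View pics/sc_crop.png

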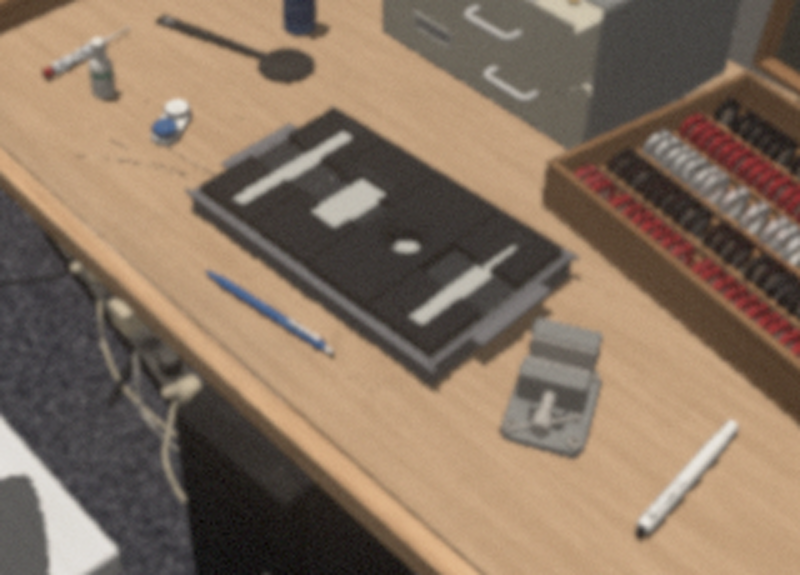

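View pics/wrist0.png

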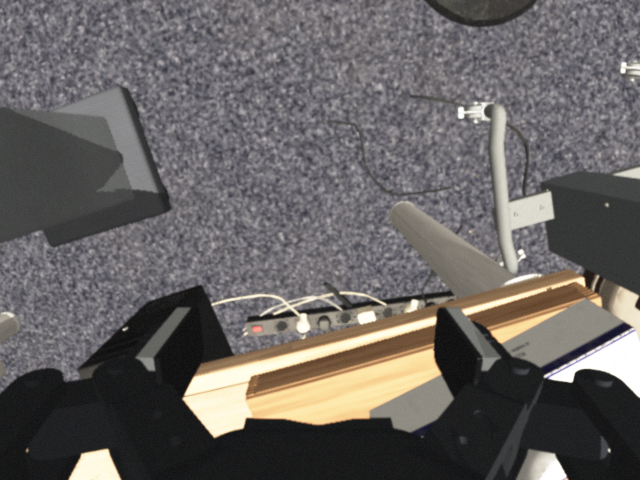

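The crop shows the insert order from left (+y) to right: torch groove (~y 0.07), lens pocket (~0), bottle well (~-0.07), driver groove (~-0.155, wide end near the robot). The wrist view shows only floor and desk edge. Next I move above the left group, with the fingers closing along world y.

Call:
{"fn": "tcp_steps", "kwargs": {"motion": [[[-0.418, -0.194, -0.02, 0, 0, -0.274], [-0.418, -0.194, -0.02, 0, 0, -0.274], [-0.418, -0.194, -0.02, 0, 0, -0.274], [-0.418, -0.194, -0.02, 0, 0, -0.274], [-0.418, -0.194, -0.02, 0, 0, -0.274], [-0.418, -0.194, -0.02, 0, 0, -0.274], [-0.418, -0.194, -0.02, 0, 0, -0.274], [-0.418, -0.194, -0.02, 0, 0, -0.274], [-0.418, -0.194, -0.02, 0, 0, -0.274], [-0.418, -0.194, -0.02, 0, 0, -0.274]]]}}

```text
time: 1.4
tool_pos: [0.5178, 0.3023, 0.2509]
eef_rot: [-0.0, 1.0, 0.0, -0.001]
ft_force: [-0.2, 0.5, 0.3]
finger_gap: 0.998
grasp_force: 0.0
```

Run:
```python
from h import *
c=cam("wrist"); save(c,"w1.png"); dump(c,"w1.pkl"); print(c["mtx"],-c["R"].T@c["t"])
```

```text
[[393.09754529   0.         317.81388042]
 [  0.         393.09754529 247.7311861 ]
 [  0.           0.           1.        ]] [0.45214108 0.30308596 0.39338147]
```

View pics/w1.png

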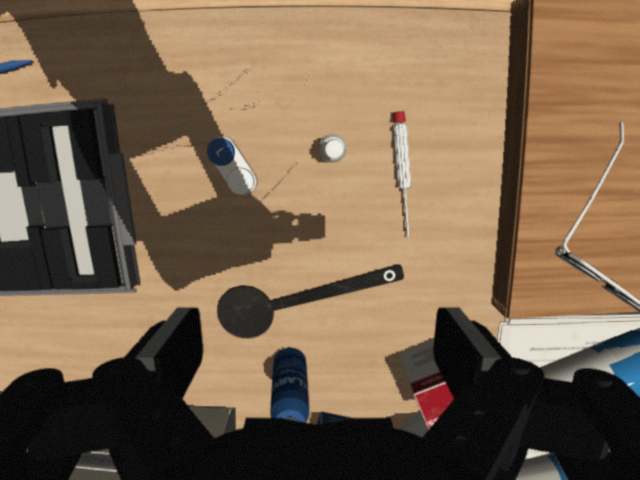

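View w1: red cap (399,116), driver handle down to (404,187), blade tip (407,236); bottle cap (332,148); lens holder caps (221,151) and (241,181); occluder (310,295); torch insert at left (75,200). Image right is +y and image down is +x. Next, second and third views towards the tray and the torch.

Create snap.py:
```python
import sys
from h import *
c=cam("wrist"); save(c,sys.argv[1]+".png"); dump(c,sys.argv[1]+".pkl")
```

```text
(no output)
```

Call:
{"fn": "tcp_steps", "kwargs": {"motion": [[[0, -0.16, 0, 0, 0, 0], [0, -0.16, 0, 0, 0, 0], [0, -0.16, 0, 0, 0, 0], [0, -0.16, 0, 0, 0, 0], [0, -0.16, 0, 0, 0, 0]]]}}

```text
time: 2.08
tool_pos: [0.5185, 0.1433, 0.2514]
eef_rot: [-0.001, 1.0, 0.0, 0.0]
ft_force: [-0.7, -0.2, -0.5]
finger_gap: 1.0
grasp_force: 0.0
```

```bash
python3 snap.py w2
```

Call:
{"fn": "tcp_steps", "kwargs": {"motion": [[[0, -0.2, 0, 0, 0, 0], [0, -0.2, 0, 0, 0, 0], [0, -0.2, 0, 0, 0, 0], [0, -0.2, 0, 0, 0, 0], [0, -0.2, 0, 0, 0, 0], [0, -0.2, 0, 0, 0, 0]]]}}

```text
time: 2.88
tool_pos: [0.5188, -0.056, 0.2512]
eef_rot: [-0.001, 1.0, 0.0, -0.0]
ft_force: [-0.5, -0.1, -0.2]
finger_gap: 1.003
grasp_force: 0.0
```

```bash
python3 snap.py w3
```

Call:
{"fn": "tcp_steps", "kwargs": {"motion": [[[0, -0.2, 0, 0, 0, 0], [0, -0.2, 0, 0, 0, 0], [0, -0.2, 0, 0, 0, 0], [0, -0.2, 0, 0, 0, 0], [0, -0.2, 0, 0, 0, 0], [0, -0.2, 0, 0, 0, 0]]]}}

```text
time: 3.68
tool_pos: [0.519, -0.2556, 0.2512]
eef_rot: [-0.001, 1.0, 0.001, -0.0]
ft_force: [0.2, 0.6, -1.0]
finger_gap: 1.001
grasp_force: 0.0
```

```bash
python3 snap.py w4
```

```text
(no output)
```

View pics/w3.png

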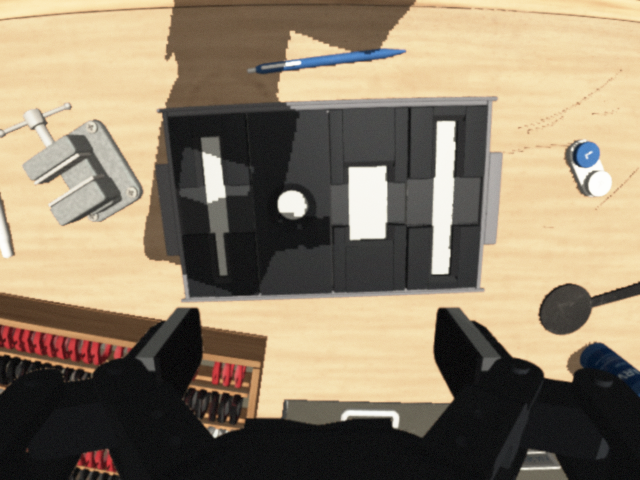

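View pics/w4.png

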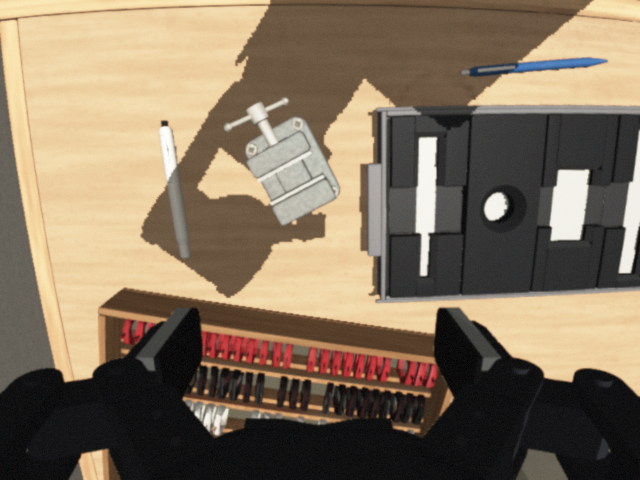

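View pics/w2.png

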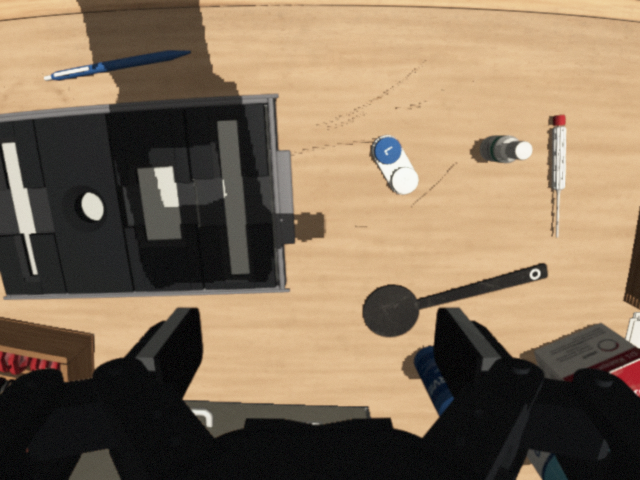

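w3 shows the tray: driver floor (216,206), bottle well (292,204), lens pocket (367,203), torch groove (442,198). w4 shows the torch from (165,124) to (183,257), driver groove (427,206), well (497,206), a grey vice at (292,170). w2 shows the lens holder caps at (387,150) and (404,180), the bottle cap (519,150) and the driver from (559,120) to (556,236). Now masks and triangulation.

Run:
```python
from h import *
np.set_printoptions(precision=4,suppress=True)
C={n:load(n+".pkl") for n in("w1","w2","w3","w4","scene0")}
B={}
def blob(n,name,box,vmin=110,smax=60,mode="pale"):
    x0,y0,x1,y1=box; im=C[n]["img"][y0:y1,x0:x1]; hsv=cv2.cvtColor(im,cv2.COLOR_RGB2HSV)
    m=((hsv[...,2]>vmin)&(hsv[...,1]<smax)).astype(np.uint8)
    if mode=="blue": m=((hsv[...,0]>95)&(hsv[...,0]<130)&(hsv[...,1]>120)).astype(np.uint8)
    if mode=="red": m=(((hsv[...,0]<8)|(hsv[...,0]>170))&(hsv[...,1]>130)&(hsv[...,2]>80)).astype(np.uint8)
    cs=cv2.findContours(m,cv2.RETR_EXTERNAL,cv2.CHAIN_APPROX_NONE)[0]
    if not cs: print(n,name,"none"); return
    k=max(cs,key=cv2.contourArea).reshape(-1,2)+[x0,y0]; r=cv2.minAreaRect(k.astype(np.float32)); (a,b)=r[1]
    pts=cv2.boxPoints(r); o=pts[np.argsort(pts[:,1])]; top=o[:2].mean(0); bot=o[2:].mean(0)
    B[n,name]=dict(c=np.array(r[0]),top=top,bot=bot); print(n,name,np.round(r[0],1),np.round(r[1],1),round(r[2],1),"top",top.round(1),"bot",bot.round(1))
blob("w3","torchg",(425,112,462,285)); blob("w2","torchg",(205,112,262,285),75)
blob("w3","caseg",(335,150,400,255)); blob("w4","caseg",(535,150,600,255))
blob("w4","drvg",(405,125,450,285)); blob("w3","drvg",(195,125,240,285),70)
blob("w3","well",(270,180,320,228),150); blob("w4","well",(475,180,525,228),150)
blob("w4","torch",(150,110,200,265),95,45)
for n,b in(("w1",(385,100,420,245)),("w2",(540,105,580,245))): blob(n,"driver",b,150,50); blob(n,"dred",b,mode="red")
for n,b in(("w1",(195,125,270,205)),("w2",(360,125,430,205))): blob(n,"lensblue",b,mode="blue"); blob(n,"lens",b,150,45)
for n,b in(("w1",(310,130,355,170)),("w2",(505,135,540,170))): blob(n,"cap",b,185,40)
for nm,a,b in(("torchg","w3","w2"),("caseg","w3","w4"),("drvg","w4","w3"),("well","w3","w4"),("driver","w1","w2"),("dred","w1","w2"),("lensblue","w1","w2"),("lens","w1","w2"),("cap","w1","w2")):
    A,D=B[a,nm],B[b,nm]
    print(nm,*[tri(C[a],A[k],C[b],D[k])[0] for k in("c","top","bot")])
# pairs by hand
print("blade tip",tri(C["w1"],[(407,236)],C["w2"],[(556,236)]))
print("torch scene/w4",tri(C["w4"],[(165,123),(184,256)],C["scene0"],[(446,382),(485,341)]))
for k in("c","top","bot"): print("torch",k,onplane(C["w4"],B["w4","torch"][k],.007),depth(C["w4"],[B["w4","torch"]["c"]]))
for k in("c","top","bot"): print("drvg",k,onplane(C["w4"],B["w4","drvg"][k],.02),"torchg",onplane(C["w3"],B["w3","torchg"][k],.02))
```

```text
w3 torchg [442.7 197.1] [ 22.1 154.4] 2.0 top [445.5 120. ] bot [440.  274.3]
w2 torchg [232.8 196.7] [153.1  20.6] 84.5 top [225.4 120.5] bot [240.2 272.9]
w3 caseg [367.5 202.5] [75. 39.] 90.0 top [367.5 165. ] bot [367.5 240. ]
w4 caseg [568.5 204.4] [35.4 74.7] 6.3 top [572.6 167.3] bot [564.3 241.5]
w4 drvg [425.5 206. ] [138.  21.] 90.0 top [425.5 137. ] bot [425.5 275. ]
w3 drvg [215.3 205.5] [ 44.4 136.7] 6.8 top [223.4 137.6] bot [207.1 273.3]
w3 well [292.  203.5] [25. 28.] 90.0 top [292. 191.] bot [292. 216.]
w4 well [495. 206.] [26. 22.] 90.0 top [495. 193.] bot [495. 219.]
w4 torch [174.6 191.5] [133.3  13.2] 80.7 top [163.9 125.7] bot [185.4 257.3]
w1 driver [404.2 180. ] [114.3  12. ] 85.9 top [400.1 123. ] bot [408.3 237. ]
w1 dred [399.  116.5] [11. 10.] 90.0 top [399. 111.] bot [399. 122.]
w2 driver [559.5 181. ] [ 11. 110.] 0.0 top [559.5 126. ] bot [559.5 236. ]
w2 dred [560. 120.] [10. 10.] 90.0 top [560. 115.] bot [560. 125.]
w1 lensblue [220.5 151.5] [25.5 24. ] 45.0 top [211.5 142.5] bot [229.5 160.5]
w1 lens [241.6 162. ] [60.4 12. ] 64.4 top [228.6 134.8] bo
[... 1049 characters left out ...]
  0.0115] [ 0.4546  0.2148 -0.0019  0.0191] [ 0.5008  0.2388 -0.0064  0.0036]
cap [0.4573 0.3167 0.0634 0.0018] [0.4498 0.3167 0.062  0.0028] [0.4647 0.3167 0.065  0.0008]
blade tip [[0.5452 0.3938 0.0059 0.0007]]
torch scene/w4 [[ 0.4357 -0.4026  0.0044  0.002 ]
 [ 0.5703 -0.3956  0.0016  0.0024]]
torch c [[ 0.5009 -0.3967  0.007 ]] [[ 0.5002 -0.3945  0.0129]]
torch top [[ 0.4377 -0.4021  0.007 ]] [[ 0.5002 -0.3945  0.0129]]
torch bot [[ 0.569  -0.3915  0.007 ]] [[ 0.5002 -0.3945  0.0129]]
drvg c [[ 0.5131 -0.1507  0.02  ]] torchg [[0.5042 0.065  0.02  ]]
drvg top [[ 0.4485 -0.1549  0.02  ]] torchg [[0.4328 0.0623 0.02  ]]
drvg bot [[ 0.5834 -0.1455  0.02  ]] torchg [[0.5825 0.0689 0.02  ]]
```

Floors measured at z ≈ 0.0235, so the insert tops are at about 0.033. The inserts are evenly spaced at 72 mm, tray yaw ≈ +0.042, and the lengths of 147 and 134 mm check. Centres: torch (0.507,0.064), case (0.510,-0.008), well (0.513,-0.080), driver (0.5155,-0.152). The torch is at (0.5015,-0.397), yaw ≈ 0.075. Torch first.

Call:
{"fn": "tcp_steps", "kwargs": {"motion": [[[0.0175, -0.141, 0.18, 0, 0, -0.075], [0.0175, -0.141, 0.18, 0, 0, -0.075], [0.0175, -0.141, 0.18, 0, 0, -0.075], [0.0175, -0.141, 0.18, 0, 0, -0.075], [0.0175, -0.141, 0.18, 0, 0, -0.075], [0.0175, -0.141, 0.18, 0, 0, -0.075]]], "aperture": 0.45}}

```text
time: 4.47
tool_pos: [0.5023, -0.3977, 0.0721]
eef_rot: [-0.038, 0.999, 0.0, 0.0]
ft_force: [0.9, 0.8, 1.0]
finger_gap: 0.451
grasp_force: 0.0
```

```bash
python3 snap.py w5
```

```text
(no output)
```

View pics/w5.png

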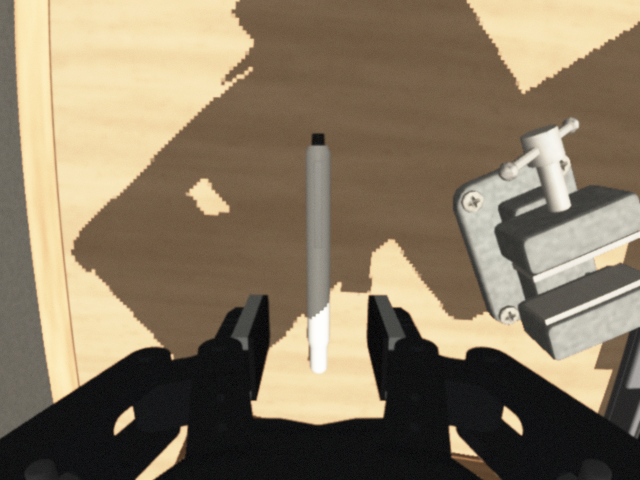

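w5: the torch runs from (318,133) to (319,373), straight and centred between the fingers at (258,330) and (380,330). Checking its mid-length from this second view.

Run:
```python
from h import *
np.set_printoptions(precision=4,suppress=True)
a=load("w4.pkl");c=load("w5.pkl")
p=onplane(c,[(318,133),(319,373)],.0065); print(p,p.mean(0))
print(tri(a,[(165,121.5),(184.5,258)],c,[(318,133),(319,373)]))
```

```text
[[ 0.4327 -0.4021  0.0065]
 [ 0.5718 -0.3909  0.0065]] [ 0.5022 -0.3965  0.0065]
[[ 0.4331 -0.4022  0.003   0.001 ]
 [ 0.5686 -0.3911  0.0112  0.0002]]
```

Call:
{"fn": "tcp_steps", "kwargs": {"motion": [[[0, 0, 0.067, 0, 0, 0], [0, 0, 0.067, 0, 0, 0], [0, 0, 0.067, 0, 0, 0]]]}}

```text
time: 4.9
tool_pos: [0.5024, -0.3988, 0.006]
eef_rot: [-0.038, 0.999, -0.001, 0.001]
ft_force: [0.5, -0.4, -0.0]
finger_gap: 0.446
grasp_force: 0.0
```

Call:
{"fn": "tcp_steps", "kwargs": {"motion": [[[0, 0, 0, 0, 0, 0], [0, 0, 0, 0, 0, 0], [0, 0, 0, 0, 0, 0], [0, 0, 0, 0, 0, 0], [0, 0, 0, 0, 0, 0], [0, 0, 0, 0, 0, 0]]], "aperture": 0.0}}

```text
time: 5.65
tool_pos: [0.503, -0.4004, 0.0076]
eef_rot: [-0.038, 0.999, -0.002, 0.002]
ft_force: [0.3, 0.4, 7.0]
finger_gap: 0.124
grasp_force: 58.8
```

Call:
{"fn": "tcp_steps", "kwargs": {"motion": [[[0, 0, -0.13, 0, 0, 0], [0, 0, -0.13, 0, 0, 0], [0, 0, -0.13, 0, 0, 0], [0, 0, -0.13, 0, 0, 0]]]}}

```text
time: 6.15
tool_pos: [0.5017, -0.3993, 0.136]
eef_rot: [-0.038, 0.999, -0.001, 0.001]
ft_force: [-0.1, 0.7, -1.3]
finger_gap: 0.125
grasp_force: 58.9
```

```bash
python3 snap.py w6
```

```text
(no output)
```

View pics/w6.png

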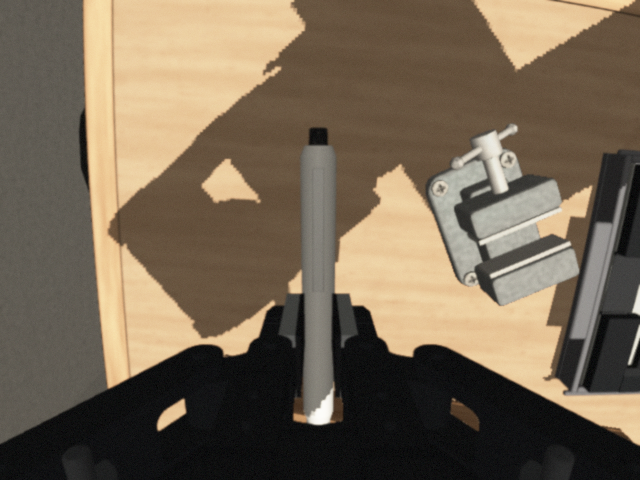

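w6: torch held straight, column 318, black tip at (318,128). I check the camera-to-TCP bias using the held torch before placing.

Run:
```python
from h import *
np.set_printoptions(precision=4,suppress=True)
c=load("w6.pkl")
R=Rn.from_quat([-.038,.999,-.001,.001]).as_matrix()
for z in(.1345,.1365): 
    p=onplane(c,[(318.5,128),(319,250),(320,425)],z); print((p-[.5017,-.3993,.136])@R)
print(depth(c,[(318,250)]))
```

```text
[[ 0.0703  0.0011  0.0014]
 [ 0.0257  0.0012  0.0014]
 [-0.0546  0.0017  0.0016]]
[[ 0.0703  0.0011 -0.0006]
 [ 0.0262  0.0012 -0.0006]
 [-0.0529  0.0017 -0.0004]]
[[ 0.4736 -0.4006  0.1432]]
```

Camera y reads about 1 mm high up close and about 2.5 mm high at 0.37 m, so I shift the tray targets by −2.5 mm in y. Carrying the torch to (0.507,0.0615).

Call:
{"fn": "tcp_steps", "kwargs": {"motion": [[[-0.04, 0.459, 0, 0, 0, 0.033], [-0.04, 0.459, 0, 0, 0, 0.033], [-0.04, 0.459, 0, 0, 0, 0.033], [-0.04, 0.459, 0, 0, 0, 0.033], [-0.04, 0.459, 0, 0, 0, 0.033], [-0.04, 0.459, 0, 0, 0, 0.033], [-0.04, 0.459, 0, 0, 0, 0.033], [-0.04, 0.459, 0, 0, 0, 0.033], [-0.04, 0.459, 0, 0, 0, 0.033], [-0.04, 0.459, 0, 0, 0, 0.033]]]}}

```text
time: 7.45
tool_pos: [0.5064, 0.0611, 0.1334]
eef_rot: [-0.021, 1.0, -0.0, -0.001]
ft_force: [-1.0, -0.4, -0.4]
finger_gap: 0.124
grasp_force: 58.9
```

```bash
python3 snap.py w7
```

```text
(no output)
```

View pics/w7.png

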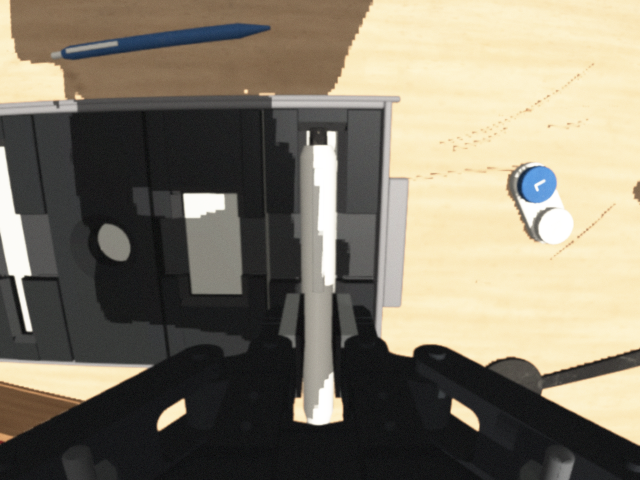

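w7: the torch at column 319 lies over the groove end at (308–337,128), parallel to it, so the offset is under 1 mm. Lowering in a slowing approach.

Call:
{"fn": "tcp_steps", "kwargs": {"motion": [[[0, 0, 0.05, 0, 0, 0], [0, 0, 0.085, 0, 0, 0], [0, 0, 0.092, 0, 0, 0], [0, 0, 0.096, 0, 0, 0], [0, 0, 0.1, 0, 0, 0], [0, 0, 0.1025, 0, 0, 0], [0, 0, 0.1025, 0, 0, 0], [0, 0, 0.1025, 0, 0, 0]]]}}

```text
time: 8.5
tool_pos: [0.5072, 0.0617, 0.0322]
eef_rot: [-0.021, 1.0, -0.0, 0.0]
ft_force: [0.3, 0.0, -0.2]
finger_gap: 0.121
grasp_force: 58.9
```

Call:
{"fn": "tcp_steps", "kwargs": {"motion": [[[0, 0, 0.001, 0, 0, 0], [0, 0, 0.001, 0, 0, 0], [0, 0, 0.001, 0, 0, 0]]]}}

```text
time: 8.88
tool_pos: [0.507, 0.0616, 0.0308]
eef_rot: [-0.021, 1.0, -0.0, 0.0]
ft_force: [-0.5, -0.2, 0.2]
finger_gap: 0.125
grasp_force: 58.9
```

Call:
{"fn": "tcp_steps", "kwargs": {"motion": [[[0, 0, 0.001, 0, 0, 0], [0, 0, 0.001, 0, 0, 0], [0, 0, 0.001, 0, 0, 0]]], "aperture": 0.4}}

```text
time: 9.25
tool_pos: [0.507, 0.0616, 0.0298]
eef_rot: [-0.021, 1.0, -0.0, -0.0]
ft_force: [-1.1, 0.2, 0.6]
finger_gap: 0.405
grasp_force: 0.0
```

Call:
{"fn": "tcp_steps", "kwargs": {"motion": [[[0, 0, -0.05, 0, 0, 0], [0, 0, -0.1, 0, 0, 0], [0, 0, -0.12, 0, 0, 0], [0, 0, -0.12, 0, 0, 0]]]}}

```text
time: 9.75
tool_pos: [0.5081, 0.0616, 0.1514]
eef_rot: [-0.021, 1.0, -0.0, 0.002]
ft_force: [0.2, 0.1, -1.1]
finger_gap: 0.403
grasp_force: 0.0
```

```bash
python3 snap.py w8
```

```text
(no output)
```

View pics/w8.png

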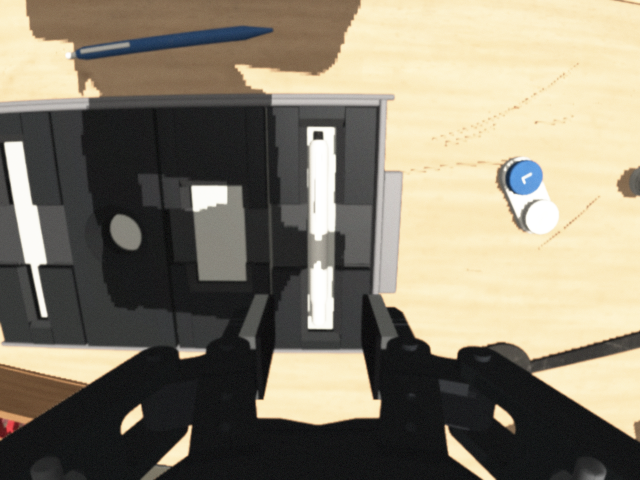

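w8: the torch lies in its groove, from (318,132) to (320,325), with the groove spanning rows 126–330. Next the screwdriver at (0.4766,0.383), yaw 0.118, with a check of the torch's seated height.

Call:
{"fn": "tcp_steps", "kwargs": {"motion": [[[0.018, 0.322, 0.03, 0, 0, -0.076], [0.018, 0.322, 0.03, 0, 0, -0.076], [0.018, 0.322, 0.03, 0, 0, -0.076], [0.018, 0.322, 0.03, 0, 0, -0.076], [0.018, 0.322, 0.03, 0, 0, -0.076], [0.018, 0.322, 0.03, 0, 0, -0.076], [0.018, 0.322, 0.03, 0, 0, -0.076], [0.018, 0.322, 0.03, 0, 0, -0.076]]]}}

```text
time: 10.8
tool_pos: [0.4752, 0.3807, 0.1191]
eef_rot: [-0.058, 0.998, -0.001, -0.001]
ft_force: [0.3, 0.0, -0.4]
finger_gap: 0.397
grasp_force: 0.0
```

```bash
python3 snap.py w9
```

Run:
```python
from h import *
np.set_printoptions(precision=4,suppress=True)
c=load("w8.pkl"); print("torch top",depth(c,[(320,160),(318,200),(319,240),(320,290)])[:,2], "insert top",depth(c,[(288,160),(365,160),(288,300)])[:,2])
```

```text
torch top [0.0379 0.0377 0.036  0.0354] insert top [0.0329 0.0327 0.0325]
```

View pics/w9.png

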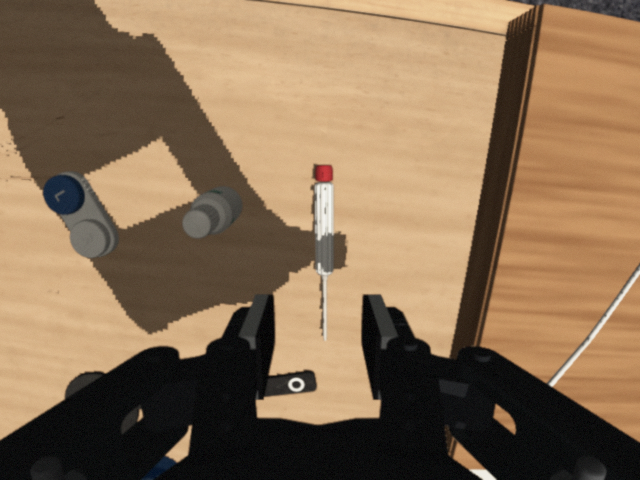

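w9: the driver is vertical at column 324, red end (323,163), blade tip (324,341); the occluder's end is at (297,384), clear of it.

Run:
```python
from h import *
np.set_printoptions(precision=4,suppress=True)
c=load("w9.pkl");p=onplane(c,[(323,163),(324,341),(323.5,274)],.006); print(p,p[:2].mean(0),np.linalg.norm(p[0]-p[1]))
print(tri(c,[(323,163),(324,341)],load("w1.pkl"),[(399,111),(407.5,238)]))
R=Rn.from_quat([-.058,.998,-.001,-.001]).as_matrix(); print((p-[.4752,.3807,.1191])@R)
```

```text
[[0.4228 0.3785 0.006 ]
 [0.5478 0.3942 0.006 ]
 [0.497  0.3877 0.006 ]] [0.4853 0.3864 0.006 ] 0.12599402754752081
[[0.4232 0.3788 0.0093 0.0012]
 [0.5464 0.3939 0.0085 0.0002]]
[[ 0.0521  0.0041  0.1132]
 [-0.0739  0.0052  0.1129]
 [-0.0227  0.0047  0.113 ]]
```

Call:
{"fn": "tcp_steps", "kwargs": {"motion": [[[-0.003, 0.0025, 0.05, 0, 0, -0.008], [-0.003, 0.0025, 0.09, 0, 0, -0.008], [-0.003, 0.0025, 0.107, 0, 0, -0.008], [-0.003, 0.0025, 0.111, 0, 0, -0.008], [-0.003, 0.0025, 0.111, 0, 0, -0.008]]]}}

```text
time: 11.48
tool_pos: [0.4791, 0.3855, 0.0098]
eef_rot: [-0.063, 0.998, 0.0, 0.001]
ft_force: [-0.6, -0.7, -0.5]
finger_gap: 0.4
grasp_force: 0.0
```

Call:
{"fn": "tcp_steps", "kwargs": {"motion": [[[0, 0, 0, 0, 0, 0], [0, 0, 0, 0, 0, 0], [0, 0, 0, 0, 0, 0], [0, 0, 0, 0, 0, 0], [0, 0, 0, 0, 0, 0]]], "aperture": 0.0}}

```text
time: 12.1
tool_pos: [0.479, 0.3859, 0.0105]
eef_rot: [-0.063, 0.998, 0.001, 0.001]
ft_force: [-0.0, -1.1, 5.8]
finger_gap: 0.095
grasp_force: 58.9
```

Call:
{"fn": "tcp_steps", "kwargs": {"motion": [[[0, 0, -0.06, 0, 0, 0], [0, 0, -0.12, 0, 0, 0], [0, 0, -0.13, 0, 0, 0], [0, 0, -0.13, 0, 0, 0], [0, 0, -0.13, 0, 0, 0]]]}}

```text
time: 12.72
tool_pos: [0.4767, 0.3847, 0.1371]
eef_rot: [-0.063, 0.998, -0.001, -0.002]
ft_force: [0.8, -0.3, -1.5]
finger_gap: 0.093
grasp_force: 58.6
```

```bash
python3 snap.py w10
```

```text
(no output)
```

View pics/w10.png

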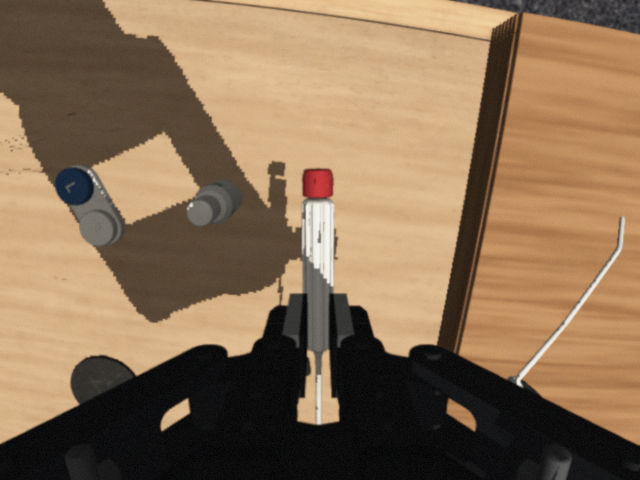

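w10: the driver is held straight at column 318, red end at (318,169). I check its offset and carry it to the driver insert.

Run:
```python
from h import *
c=load("w10.pkl"); R=Rn.from_quat([-.063,.998,-.001,-.002]).as_matrix()
print((onplane(c,[(318,169),(318,427)],.1371-.0105+.006)-[.4767,.3847,.1371])@R)
```

```text
[[ 0.05567271  0.00077941  0.00472795]
 [-0.05808456  0.00076265  0.00425952]]
```

Call:
{"fn": "tcp_steps", "kwargs": {"motion": [[[0.0373, -0.5393, 0, 0, 0, 0.084], [0.0373, -0.5393, 0, 0, 0, 0.084], [0.0373, -0.5393, 0, 0, 0, 0.084], [0.0373, -0.5393, 0, 0, 0, 0.084], [0.0373, -0.5393, 0, 0, 0, 0.084], [0.0373, -0.5393, 0, 0, 0, 0.084], [0.0373, -0.5393, 0, 0, 0, 0.084], [0.0373, -0.5393, 0, 0, 0, 0.084], [0.0373, -0.5393, 0, 0, 0, 0.084], [0.0373, -0.5393, 0, 0, 0, 0.084], [0.0373, -0.5393, 0, 0, 0, 0.084], [0.0373, -0.5393, 0, 0, 0, 0.084]]]}}

```text
time: 14.28
tool_pos: [0.5082, -0.1526, 0.1382]
eef_rot: [-0.022, 1.0, 0.001, -0.001]
ft_force: [1.3, 0.7, -0.1]
finger_gap: 0.101
grasp_force: 58.7
```

```bash
python3 snap.py w11
```

View pics/w11.png

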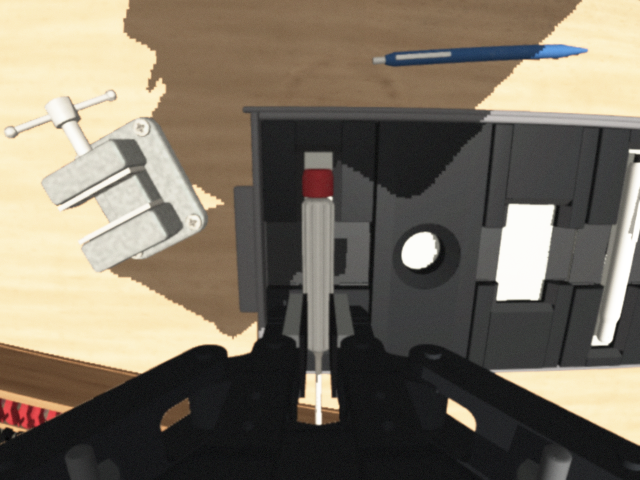

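w11: the red cap (318,183) is over the handle end of the groove (304–333,152). The remaining offset is about −1.5 mm in y, which I correct while lowering.

Call:
{"fn": "tcp_steps", "kwargs": {"motion": [[[0, -0.002, 0.05, 0, 0, 0], [0, -0.002, 0.085, 0, 0, 0], [0, -0.002, 0.094, 0, 0, 0], [0, -0.002, 0.098, 0, 0, 0], [0, -0.002, 0.102, 0, 0, 0], [0, -0.002, 0.1045, 0, 0, 0], [0, -0.002, 0.1045, 0, 0, 0], [0, -0.002, 0.1045, 0, 0, 0]]]}}

```text
time: 15.32
tool_pos: [0.5095, -0.1558, 0.0351]
eef_rot: [-0.021, 1.0, 0.0, 0.001]
ft_force: [1.0, 4.8, 2.4]
finger_gap: 0.094
grasp_force: 59.4
```

Call:
{"fn": "tcp_steps", "kwargs": {"motion": [[[0, 0.0015, 0, 0, 0, 0], [0, 0.0015, 0.0015, 0, 0, 0], [0, 0.0015, 0.0015, 0, 0, 0]]]}}

```text
time: 15.7
tool_pos: [0.5092, -0.1551, 0.0335]
eef_rot: [-0.021, 1.0, -0.0, 0.0]
ft_force: [-0.2, 2.7, 7.3]
finger_gap: 0.096
grasp_force: 60.6
```

Call:
{"fn": "tcp_steps", "kwargs": {"motion": [[[0, 0, 0, 0, 0, 0], [0, 0, 0, 0, 0, 0], [0, 0, 0, 0, 0, 0]]], "aperture": 0.4}}

```text
time: 16.08
tool_pos: [0.5089, -0.155, 0.0326]
eef_rot: [-0.021, 1.0, -0.0, -0.0]
ft_force: [0.5, 0.1, 0.1]
finger_gap: 0.399
grasp_force: 0.0
```

Call:
{"fn": "tcp_steps", "kwargs": {"motion": [[[0, 0, -0.05, 0, 0, 0], [0, 0, -0.1, 0, 0, 0], [0, 0, -0.12, 0, 0, 0], [0, 0, -0.12, 0, 0, 0]]]}}

```text
time: 16.58
tool_pos: [0.51, -0.1554, 0.1543]
eef_rot: [-0.021, 1.0, -0.001, 0.002]
ft_force: [-0.8, 0.1, 0.2]
finger_gap: 0.398
grasp_force: 0.0
```

```bash
python3 snap.py w12
```

```text
(no output)
```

View pics/w12.png

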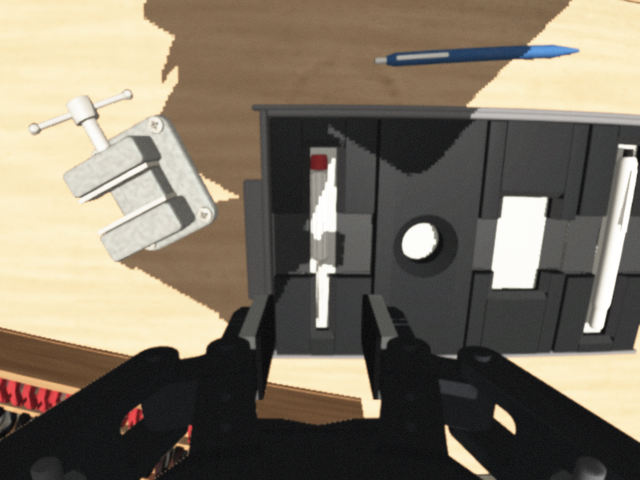

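w12: the driver is in its groove, red cap (318,162), blade down to (321,325). I have now viewed 16 pictures, two over the allowed 14, so I view no more and work from numbers only. Next, a seat check by depth, then move over the lens holder.

Run:
```python
from h import *
np.set_printoptions(precision=4,suppress=True)
c=load("w12.pkl"); print("driver top",depth(c,[(318,162),(318,180),(320,210),(320,240),(321,262),(321,300),(321,320)])[:,2],"insert",depth(c,[(290,170),(350,170)])[:,2])
```

```text
driver top [0.0346 0.0344 0.0346 0.0345 0.0309 0.0292 0.0288] insert [0.0327 0.0331]
```

Call:
{"fn": "tcp_steps", "kwargs": {"motion": [[[0.0174, 0.373, 0.02, 0, 0, -0.49], [0.0174, 0.373, 0.02, 0, 0, -0.49], [0.0174, 0.373, 0.02, 0, 0, -0.49], [0.0174, 0.373, 0.02, 0, 0, -0.49], [0.0174, 0.373, 0.02, 0, 0, -0.49], [0.0174, 0.373, 0.02, 0, 0, -0.49], [0.0174, 0.373, 0.02, 0, 0, -0.49], [0.0174, 0.373, 0.02, 0, 0, -0.49], [0.0174, 0.373, 0.02, 0, 0, -0.49]]], "aperture": 0.6}}

```text
time: 17.75
tool_pos: [0.4758, 0.2156, 0.1321]
eef_rot: [-0.262, 0.965, -0.0, -0.001]
ft_force: [0.6, 0.1, -0.9]
finger_gap: 0.6
grasp_force: 0.0
```

```bash
python3 snap.py w13
```

Run:
```python
from h import *
np.set_printoptions(precision=4,suppress=True)
c=load("w13.pkl"); s=robot.observe(); R=Rn.from_quat(s["eef_rot"]).as_matrix()
v,u=np.mgrid[0:480,0:640]; px=np.c_[u.ravel(),v.ravel()].astype(float)
o,d=ray(c,px); z=c["range_z"].ravel(); P=o+d*z[:,None]
m=((z>0)&(P[:,2]>.005)&(P[:,2]<.03)&(np.hypot(P[:,0]-.476,P[:,1]-.217)<.06)).reshape(480,640).astype(np.uint8)
for k in cv2.findContours(m,cv2.RETR_EXTERNAL,cv2.CHAIN_APPROX_NONE)[0]:
    if cv2.contourArea(k)<300: continue
    q=P[np.ravel_multi_index((k[:,0,1],k[:,0,0]),(480,640))]; mm=np.zeros_like(m);cv2.drawContours(mm,[k],-1,1,-1)
    r=cv2.minAreaRect((q[:,:2]*1000).astype(np.float32)); Q=P[mm.ravel()>0]
    print(cv2.contourArea(k),r,"heights",np.percentile(Q[:,2],[5,50,95]),"pix",cv2.minAreaRect(k)); cc=np.r_[np.array(r[0])/1000,.01]
    print("tool",(cc-s["tool_pos"])@R, s["tool_pos"])
```

```text
3018.5 ((473.8929443359375, 218.23863220214844), (60.21942901611328, 27.972469329833984), 32.229583740234375) heights [0.0059 0.0145 0.0159] pix ((321.8634948730469, 237.54092407226562), (87.09778594970703, 39.587623596191406), 88.56790161132812)
tool [0.0004 0.0034 0.1224] [0.476  0.2155 0.1324]
```

The driver is seated (handle top 0.0345, level; blade 0.029–0.031). Lens holder measured 60×28 mm, 16 mm high, yaw 0.5625, about 1.8 mm off in tool y. Grasping.

Call:
{"fn": "tcp_steps", "kwargs": {"motion": [[[0, 0.0018, 0.05, 0, 0, -0.032], [0, 0.0018, 0.1, 0, 0, -0.032], [0, 0.0018, 0.12, 0, 0, -0.032], [0, 0.0018, 0.1245, 0, 0, -0.032], [0, 0.0018, 0.1245, 0, 0, -0.032], [0, 0.0018, 0.1245, 0, 0, -0.032]]]}}

```text
time: 18.55
tool_pos: [0.4759, 0.2186, 0.0095]
eef_rot: [-0.278, 0.961, -0.0, 0.001]
ft_force: [-1.4, -0.8, 0.7]
finger_gap: 0.597
grasp_force: 0.0
```

Call:
{"fn": "tcp_steps", "kwargs": {"motion": [[[0, 0, 0, 0, 0, 0], [0, 0, 0, 0, 0, 0], [0, 0, 0, 0, 0, 0], [0, 0, 0, 0, 0, 0], [0, 0, 0, 0, 0, 0]]], "aperture": 0.0}}

```text
time: 19.18
tool_pos: [0.4754, 0.2189, 0.0096]
eef_rot: [-0.278, 0.96, -0.0, 0.001]
ft_force: [-1.0, 0.0, 7.4]
finger_gap: 0.207
grasp_force: 53.7
```

Call:
{"fn": "tcp_steps", "kwargs": {"motion": [[[0, 0, -0.06, 0, 0, 0], [0, 0, -0.12, 0, 0, 0], [0, 0, -0.13, 0, 0, 0], [0, 0, -0.13, 0, 0, 0], [0, 0, -0.13, 0, 0, 0]]]}}

```text
time: 19.8
tool_pos: [0.4736, 0.2184, 0.1369]
eef_rot: [-0.278, 0.96, 0.0, -0.002]
ft_force: [-0.7, 0.3, -0.6]
finger_gap: 0.205
grasp_force: 53.5
```

```bash
python3 snap.py w14
```

Run:
```python
from h import *
np.set_printoptions(precision=4,suppress=True)
c=load("w14.pkl"); s=robot.observe(); R=Rn.from_quat(s["eef_rot"]).as_matrix()
v,u=np.mgrid[0:480,0:640]; px=np.c_[u.ravel(),v.ravel()].astype(float)
o,d=ray(c,px); z=c["range_z"].ravel(); P=((o+d*z[:,None])-s["tool_pos"])@R
hsv=cv2.cvtColor(c["img"],cv2.COLOR_RGB2HSV).reshape(-1,3)
zone=(z>0)&(P[:,2]>-.03)&(P[:,2]<.02)&(abs(P[:,0])<.05)&(abs(P[:,1])<.03)
for n,m in(("blue",zone&(hsv[:,0]>95)&(hsv[:,0]<130)&(hsv[:,1]>120)&(hsv[:,2]>60)),("pale",zone&(hsv[:,2]>100)&(hsv[:,1]<60)),("all",zone&(hsv[:,2]>60))):
    if m.sum()>20:
        r=cv2.minAreaRect((P[m][:,:2]*1000).astype(np.float32)); print(n,m.sum(),r,"z pct",np.percentile(P[m][:,2],[5,50,95]), "mean",P[m].mean(0), "x rng",np.percentile(P[m][:,0],[1,99]))
```

```text
blue 2804 ((17.268558502197266, 0.7588186264038086), (24.05520248413086, 24.421560287475586), 1.7297176122665405) z pct [-0.0068 -0.0058 -0.0048] mean [ 0.0178  0.0008 -0.0058] x rng [0.0058 0.0285]
pale 3488 ((1.2598075866699219, 0.21411705017089844), (60.602054595947266, 27.259740829467773), 1.8433136940002441) z pct [-0.0063 -0.005   0.0033] mean [-0.0067  0.0008 -0.0029] x rng [-0.0275  0.0306]
all 7639 ((2.281513214111328, -1.03857421875), (58.14560317993164, 41.19190979003906), 22.873790740966797) z pct [-0.0068 -0.0053  0.0034] mean [ 0.0053  0.0005 -0.004 ] x rng [-0.0267  0.0313]
```

Held level, 1.3 mm off mid-length, aligned. Carrying to the lens pocket at (0.511,-0.010), yaw 0.042.

Call:
{"fn": "tcp_steps", "kwargs": {"motion": [[[0.0907, -0.2133, 0, 0, 0, 0.522], [0.0907, -0.2133, 0, 0, 0, 0.522], [0.0907, -0.2133, 0, 0, 0, 0.522], [0.0907, -0.2133, 0, 0, 0, 0.522], [0.0907, -0.2133, 0, 0, 0, 0.522], [0.0907, -0.2133, 0, 0, 0, 0.522], [0.0907, -0.2133, 0, 0, 0, 0.522]]]}}

```text
time: 20.72
tool_pos: [0.5114, -0.0086, 0.1377]
eef_rot: [-0.022, 1.0, 0.0, -0.001]
ft_force: [-0.8, -0.3, -1.0]
finger_gap: 0.206
grasp_force: 53.6
```

```bash
python3 snap.py w15
```

Run:
```python
from h import *
np.set_printoptions(precision=4,suppress=True)
c=load("w15.pkl"); s=robot.observe(); R=Rn.from_quat(s["eef_rot"]).as_matrix()
v,u=np.mgrid[0:480,0:640]; px=np.c_[u.ravel(),v.ravel()].astype(float)
o,d=ray(c,px); z=c["range_z"].ravel(); W=o+d*z[:,None]; P=(W-s["tool_pos"])@R
m=(z>0)&(W[:,2]<.0275)&(W[:,2]>.02)&(abs(W[:,0]-.51)<.05)&(abs(W[:,1]+.008)<.026)
hsv=cv2.cvtColor(c["img"],cv2.COLOR_RGB2HSV).reshape(-1,3); m&=(hsv[:,2]>90)&(hsv[:,1]<60)
print(m.sum(),W[m].min(0),W[m].max(0),"tool",P[m].min(0),P[m].max(0), s["tool_pos"], 2*np.arctan2(-s["eef_rot"][0],s["eef_rot"][1]))
```

```text
2847 [ 0.4741 -0.0271  0.0205] [0.529  0.018  0.0274] tool [-0.0186 -0.0173  0.1105] [0.0368 0.0274 0.1174] [ 0.5117 -0.0086  0.1379] 0.04423133839482197
```

Call:
{"fn": "tcp_steps", "kwargs": {"motion": [[[0, -0.0015, 0.05, 0, 0, 0], [0, -0.0015, 0.085, 0, 0, 0], [0, -0.0015, 0.094, 0, 0, 0], [0, -0.0015, 0.098, 0, 0, 0], [0, -0.0015, 0.102, 0, 0, 0], [0, -0.0015, 0.105, 0, 0, 0], [0, -0.0015, 0.105, 0, 0, 0], [0, -0.0015, 0.105, 0, 0, 0]]]}}

```text
time: 21.78
tool_pos: [0.5127, -0.0117, 0.0337]
eef_rot: [-0.021, 1.0, -0.0, 0.0]
ft_force: [0.1, 0.3, -0.4]
finger_gap: 0.204
grasp_force: 53.6
```

Call:
{"fn": "tcp_steps", "kwargs": {"motion": [[[0, 0, 0.0008, 0, 0, 0], [0, 0, 0.0008, 0, 0, 0], [0, 0, 0.0008, 0, 0, 0]]]}}

```text
time: 22.15
tool_pos: [0.5125, -0.0117, 0.0327]
eef_rot: [-0.021, 1.0, -0.0, 0.0]
ft_force: [-1.3, 0.2, 3.4]
finger_gap: 0.206
grasp_force: 54.3
```

Call:
{"fn": "tcp_steps", "kwargs": {"motion": [[[0, 0, 0, 0, 0, 0], [0, 0, 0, 0, 0, 0], [0, 0, 0, 0, 0, 0]]], "aperture": 0.45}}

```text
time: 22.52
tool_pos: [0.5124, -0.0115, 0.0324]
eef_rot: [-0.021, 1.0, 0.0, -0.0]
ft_force: [0.6, 0.2, 0.4]
finger_gap: 0.448
grasp_force: 0.0
```

Call:
{"fn": "tcp_steps", "kwargs": {"motion": [[[0, 0, -0.05, 0, 0, 0], [0, 0, -0.1, 0, 0, 0], [0, 0, -0.12, 0, 0, 0], [0, 0, -0.12, 0, 0, 0]]]}}

```text
time: 23.02
tool_pos: [0.5135, -0.0117, 0.154]
eef_rot: [-0.021, 1.0, -0.001, 0.002]
ft_force: [-0.7, -0.7, 0.1]
finger_gap: 0.449
grasp_force: 0.0
```

```bash
python3 snap.py w16
```

Run:
```python
from h import *
np.set_printoptions(precision=4,suppress=True)
c=load("w16.pkl"); s=robot.observe()
v,u=np.mgrid[0:480,0:640]; px=np.c_[u.ravel(),v.ravel()].astype(float)
o,d=ray(c,px); z=c["range_z"].ravel(); P=o+d*z[:,None]
hsv=cv2.cvtColor(c["img"],cv2.COLOR_RGB2HSV).reshape(-1,3)
zone=(z>0)&(P[:,2]>.0335)&(P[:,2]<.06)&(abs(P[:,0]-.511)<.045)&(abs(P[:,1]+.0078)<.025)
m=zone.reshape(480,640).astype(np.uint8); k=max(cv2.findContours(m,cv2.RETR_EXTERNAL,cv2.CHAIN_APPROX_NONE)[0],key=cv2.contourArea)
mm=np.zeros_like(m);cv2.drawContours(mm,[k],-1,1,-1);mm=mm.ravel()>0
print(cv2.minAreaRect((P[mm][:,:2]*1000).astype(np.float32)),"z",np.percentile(P[mm][:,2],[5,25,50,75,95]))
for a,b in((.475,.505),(.515,.545)): q=mm&(P[:,0]>a)&(P[:,0]<b); print(a,q.sum(),np.percentile(P[q][:,2],[10,50,90]))
print(s["tool_pos"])
```

```text
((479.0292053222656, -16.832202911376953), (58.88011932373047, 25.603796005249023), 17.69614028930664) z [0.0365 0.0374 0.0379 0.0383 0.0391]
0.475 1102 [0.0369 0.0379 0.0388]Traceback (most recent call last):
  File "<stdin>", line 11, in <module>
    return _quantile_unchecked(
        a, q, axis, out, overwrite_input, method, keepdims, weights)
    return _ureduce(a,
                    func=_quantile_ureduce_func,
    ...<5 lines>...
                    overwrite_input=overwrite_input,
                    method=method)
    r = func(a, **kwargs)
    result = _quantile(arr,
                       quantiles=q,
    ...<2 lines>...
                       out=out,
                       weights=wgt)
    slices_having_nans = np.isnan(arr[-1, ...])
                                  ~~~^^^^^^^^^
IndexError: index -1 is out of bounds for axis 0 with size 0
```

Run:
```python
from h import *
np.set_printoptions(precision=4,suppress=True)
c=load("w16.pkl")
v,u=np.mgrid[0:480,0:640]; px=np.c_[u.ravel(),v.ravel()].astype(float)
o,d=ray(c,px); z=c["range_z"].ravel(); P=o+d*z[:,None]
hsv=cv2.cvtColor(c["img"],cv2.COLOR_RGB2HSV).reshape(-1,3)
zone=(z>0)&(P[:,2]>.0345)&(P[:,2]<.06)&(abs(P[:,0]-.511)<.045)&(abs(P[:,1]+.0078)<.025)
b=(hsv[:,1]>110)&(hsv[:,0]>95)&(hsv[:,0]<130)&(hsv[:,2]>50); w=(hsv[:,1]<70)&(hsv[:,2]>80)
for n,m in(("blue",zone&b),("white",zone&w)):
    print(n,m.sum()); 
    for f in(0,1):
        q=m&((P[:,0]>.508) if f else (P[:,0]<=.508))
        if q.sum()>30: print(q.sum(),np.median(P[q],0),np.percentile(P[q][:,2],[5,95]),px[q].mean(0), P[q].min(0),P[q].max(0))
```

```text
blue 940
940 [ 0.4942 -0.0115  0.0379] [0.0368 0.0391] [318.283  211.9734] [ 0.4822 -0.0239  0.036 ] [0.506  0.0003 0.04  ]
white 1195
135 [ 0.4954 -0.0137  0.0376] [0.0352 0.0389] [315.4148 216.3481] [ 0.4818 -0.0246  0.0346] [0.5076 0.0005 0.0403]
1060 [ 0.5272 -0.0106  0.0379] [0.0365 0.039 ] [317.833  259.6075] [ 0.515  -0.0236  0.0346] [0.5403 0.0022 0.0399]
```

Both lens-holder caps are at 0.0379, level, so it is seated. Next, over the bottle.

Call:
{"fn": "tcp_steps", "kwargs": {"motion": [[[0.0425, 0.3278, 0, 0, 0, 0], [0.0425, 0.3278, 0, 0, 0, 0], [0.0425, 0.3278, 0, 0, 0, 0], [0.0425, 0.3278, 0, 0, 0, 0], [0.0425, 0.3278, 0, 0, 0, 0], [0.0425, 0.3278, 0, 0, 0, 0], [0.0425, 0.3278, 0, 0, 0, 0], [0.0425, 0.3278, 0, 0, 0, 0]]], "aperture": 0.6}}

```text
time: 24.08
tool_pos: [0.456, 0.3126, 0.1516]
eef_rot: [-0.02, 1.0, -0.001, -0.001]
ft_force: [0.0, -0.1, -0.6]
finger_gap: 0.6
grasp_force: 0.0
```

```bash
python3 snap.py w17
```

Run:
```python
from h import *
np.set_printoptions(precision=4,suppress=True)
c=load("w17.pkl"); s=robot.observe(); R=Rn.from_quat(s["eef_rot"]).as_matrix()
v,u=np.mgrid[0:480,0:640]; px=np.c_[u.ravel(),v.ravel()].astype(float)
o,d=ray(c,px); z=c["range_z"].ravel(); P=o+d*z[:,None]
near=(z>0)&(np.hypot(P[:,0]-.457,P[:,1]-.316)<.03)
for a,b in((.06,.075),(.02,.04),(.04,.06)):
    m=near&(P[:,2]>a)&(P[:,2]<b); q=P[m]
    if m.sum()>20: cc,r=cv2.minEnclosingCircle((q[:,:2]*1000).astype(np.float32)); print(a,m.sum(),np.round(cc,1),round(r,1),np.median(q[:,2]),"tool",(np.r_[np.array(cc)/1000,.06]-s["tool_pos"])@R)
print(s["tool_pos"])
```

```text
0.06 507 [457.4 315.8] 8.0 0.06458952274923074 tool [-0.0014  0.0035  0.0919]
0.02 383 [457.1 315.6] 12.6 0.036322957524072 tool [-0.0011  0.0032  0.0919]
0.04 413 [456.9 315.7] 10.8 0.04289854755055805 tool [-0.0009  0.0034  0.0919]
[0.4563 0.3124 0.1519]
```

Bottle measured: cap radius 8 mm at 0.0646, body radius 12.6 mm. Grasping with the tips at z ≈ 0.028.

Call:
{"fn": "tcp_steps", "kwargs": {"motion": [[[-0.0012, 0.0018, 0.05, 0, 0, 0], [-0.0012, 0.0018, 0.1, 0, 0, 0], [-0.0012, 0.0018, 0.12, 0, 0, 0], [-0.0012, 0.0018, 0.124, 0, 0, 0], [-0.0012, 0.0018, 0.124, 0, 0, 0]]]}}

```text
time: 24.75
tool_pos: [0.4581, 0.3152, 0.029]
eef_rot: [-0.02, 1.0, 0.0, 0.0]
ft_force: [0.5, 0.3, 0.3]
finger_gap: 0.598
grasp_force: 0.0
```

Call:
{"fn": "tcp_steps", "kwargs": {"motion": [[[0, 0, 0, 0, 0, 0], [0, 0, 0, 0, 0, 0], [0, 0, 0, 0, 0, 0], [0, 0, 0, 0, 0, 0], [0, 0, 0, 0, 0, 0]]], "aperture": 0.0}}

```text
time: 25.38
tool_pos: [0.4582, 0.3162, 0.0299]
eef_rot: [-0.021, 1.0, 0.0, 0.001]
ft_force: [-0.2, -2.1, 7.0]
finger_gap: 0.248
grasp_force: 58.6
```

Call:
{"fn": "tcp_steps", "kwargs": {"motion": [[[0, 0, -0.05, 0, 0, 0], [0, 0, -0.09, 0, 0, 0], [0, 0, -0.1, 0, 0, 0], [0, 0, -0.1, 0, 0, 0], [0, 0, -0.1, 0, 0, 0]]]}}

```text
time: 26.0
tool_pos: [0.4562, 0.3156, 0.1272]
eef_rot: [-0.021, 1.0, -0.001, -0.001]
ft_force: [-0.6, 0.0, -0.7]
finger_gap: 0.251
grasp_force: 59.1
```

```bash
python3 snap.py w18
```

Run:
```python
from h import *
np.set_printoptions(precision=4,suppress=True)
c=load("w18.pkl"); s=robot.observe(); R=Rn.from_quat(s["eef_rot"]).as_matrix()
v,u=np.mgrid[0:480,0:640]; px=np.c_[u.ravel(),v.ravel()].astype(float)
o,d=ray(c,px); z=c["range_z"].ravel(); P=(o+d*z[:,None]-s["tool_pos"])@R
hsv=cv2.cvtColor(c["img"],cv2.COLOR_RGB2HSV).reshape(-1,3)
near=(z>0)&(hsv[:,2]>90)&(hsv[:,1]<70)&(np.hypot(P[:,0],P[:,1]-.001)<.018)
print(np.histogram(P[near][:,2],bins=np.arange(-.05,.04,.005)))
m=near&(P[:,2]<-.03); q=P[m]; cc,r=cv2.minEnclosingCircle((q[:,:2]*1000).astype(np.float32)); print(m.sum(),cc,r,np.median(q,0))
```

```text
(array([  0,   0, 847, 681,   5,   0,  15, 758,  68,   0,   0,  12,  16,
        19,  26,   3,   0]), array([-0.05 , -0.045, -0.04 , -0.035, -0.03 , -0.025, -0.02 , -0.015,
       -0.01 , -0.005, -0.   ,  0.005,  0.01 ,  0.015,  0.02 ,  0.025,
        0.03 ,  0.035]))
1528 (-2.3905653953552246, -2.1862642765045166) 12.789703369140625 [ 0.0013  0.0021 -0.0351]
```

Run:
```python
from h import *
np.set_printoptions(precision=4,suppress=True)
c=load("w18.pkl"); s=robot.observe(); R=Rn.from_quat(s["eef_rot"]).as_matrix()
v,u=np.mgrid[0:480,0:640]; px=np.c_[u.ravel(),v.ravel()].astype(float)
o,d=ray(c,px); z=c["range_z"].ravel(); P=(o+d*z[:,None]-s["tool_pos"])@R
near=((z>0)&(np.hypot(P[:,0],P[:,1]-.001)<.025))
m=near&(P[:,2]<-.033)&(P[:,2]>-.037); k=max(cv2.findContours(m.reshape(480,640).astype(np.uint8),0,1)[0],key=cv2.contourArea); print("pix",cv2.minEnclosingCircle(k),cv2.contourArea(k))
mm=np.zeros((480,640),np.uint8);cv2.drawContours(mm,[k],-1,1,-1);q=P[(mm.ravel()>0)&m]
cc,r=cv2.minEnclosingCircle((q[:,:2]*1000).astype(np.float32)); print(cc,r,np.median(q,0)); A=np.c_[q[:,:2],np.ones(len(q))]; print("tilt of cap top",np.linalg.lstsq(A,q[:,2],rcond=None)[0])
```

```text
pix ((321.4713439941406, 355.6560363769531), 24.910438537597656) 1640.0
(1.0989816188812256, 1.9447593688964844) 7.962090015411377 [ 0.0018  0.0018 -0.035 ]
tilt of cap top [ 0.0204  0.0233 -0.035 ]
```

The bottle is held upright (cap top level, 35 mm above the TCP), about 1 mm off. Carrying to the well at (0.513,-0.083).

Call:
{"fn": "tcp_steps", "kwargs": {"motion": [[[-0.04, -0.4, 0, 0, 0, 0], [-0.04, -0.4, 0, 0, 0, 0], [-0.04, -0.4, 0, 0, 0, 0], [-0.04, -0.4, 0, 0, 0, 0], [-0.04, -0.4, 0, 0, 0, 0], [-0.04, -0.4, 0, 0, 0, 0], [-0.04, -0.4, 0, 0, 0, 0], [-0.04, -0.4, 0, 0, 0, 0], [-0.04, -0.4, 0, 0, 0, 0], [-0.04, -0.4, 0, 0, 0, 0]]]}}

```text
time: 27.3
tool_pos: [0.5134, -0.0804, 0.1281]
eef_rot: [-0.022, 1.0, 0.0, -0.001]
ft_force: [1.0, -0.1, -0.1]
finger_gap: 0.251
grasp_force: 59.1
```

```bash
python3 snap.py w19
```

Run:
```python
from h import *
np.set_printoptions(precision=4,suppress=True)
c=load("w12.pkl"); hsv=cv2.cvtColor(c["img"],cv2.COLOR_RGB2HSV)  # well as seen from the driver place, tool y = 0.0724 expected
z=c["range_z"]; v,u=np.mgrid[0:480,0:640]; o,d=ray(c,np.c_[u.ravel(),v.ravel()]); P=o+d*z.ravel()[:,None]
m=(z.ravel()>0)&(P[:,2]<.027)&(P[:,2]>0)&(np.hypot(P[:,0]-.513,P[:,1]+.08)<.025)
k=max(cv2.findContours(m.reshape(480,640).astype(np.uint8),0,1)[0],key=cv2.contourArea)
print("well hollow pix",cv2.boundingRect(k)); q=P[m]; print(q.min(0),q.max(0),np.median(q,0))
k=max(cv2.findContours(((hsv[...,2]>150)&(abs(u-420)<30)&(abs(v-241)<30)).astype(np.uint8),0,1)[0],key=cv2.contourArea)
print("floor on z=.01",onplane(c,cv2.boxPoints(cv2.minAreaRect(k)),.01), "rim hollow at z=.0325-.008",)
print(robot.observe()["tool_pos"])
```

```text
well hollow pix (399, 220, 49, 49)
[ 0.4949 -0.0976  0.0091] [ 0.5306 -0.062   0.027 ] [ 0.5157 -0.0763  0.0121]
floor on z=.01 [[ 0.5172 -0.0967  0.01  ]
 [ 0.4956 -0.0784  0.01  ]
 [ 0.5116 -0.0597  0.01  ]
 [ 0.5339 -0.078   0.01  ]] rim hollow at z=.0325-.008
[ 0.5136 -0.0805  0.1282]
```

The well hollow is centred at x 0.5128, y −0.080 raw (−0.082 corrected), floor ≈ 0.010. Lowering with a −1.5 mm shift in y.

Call:
{"fn": "tcp_steps", "kwargs": {"motion": [[[0, -0.0015, 0.04, 0, 0, 0], [0, -0.0015, 0.06, 0, 0, 0], [0, -0.0015, 0.065, 0, 0, 0], [0, -0.0015, 0.069, 0, 0, 0], [0, -0.0015, 0.073, 0, 0, 0], [0, -0.0015, 0.077, 0, 0, 0], [0, -0.0015, 0.081, 0, 0, 0], [0, -0.0015, 0.085, 0, 0, 0], [0, -0.0015, 0.087, 0, 0, 0], [0, -0.0015, 0.087, 0, 0, 0], [0, -0.0015, 0.087, 0, 0, 0]]]}}

```text
time: 28.72
tool_pos: [0.5134, -0.0824, 0.0413]
eef_rot: [-0.021, 1.0, 0.001, -0.001]
ft_force: [0.1, 4.6, -0.2]
finger_gap: 0.247
grasp_force: 59.1
```

Call:
{"fn": "tcp_steps", "kwargs": {"motion": [[[0, 0.0012, 0, 0, 0, 0], [0, 0.0012, 0.0008, 0, 0, 0], [0, 0.0012, 0.0008, 0, 0, 0]]]}}

```text
time: 29.1
tool_pos: [0.514, -0.0822, 0.041]
eef_rot: [-0.021, 1.0, 0.0, -0.0]
ft_force: [-0.9, 3.9, 3.2]
finger_gap: 0.25
grasp_force: 59.5
```

Call:
{"fn": "tcp_steps", "kwargs": {"motion": [[[0, 0, 0, 0, 0, 0], [0, 0, 0, 0, 0, 0], [0, 0, 0, 0, 0, 0]]], "aperture": 0.5}}

```text
time: 29.48
tool_pos: [0.5145, -0.0827, 0.0407]
eef_rot: [-0.021, 1.0, -0.0, 0.0]
ft_force: [-0.3, 0.1, 0.3]
finger_gap: 0.503
grasp_force: 0.0
```

Call:
{"fn": "tcp_steps", "kwargs": {"motion": [[[0, 0, -0.04, 0, 0, 0], [0, 0, -0.1, 0, 0, 0], [0, 0, -0.16, 0, 0, 0], [0, 0, -0.2, 0, 0, 0], [0, 0, -0.2, 0, 0, 0], [0, 0, -0.2, 0, 0, 0], [0, 0, -0.2, 0, 0, 0]]]}}

```text
time: 30.35
tool_pos: [0.513, -0.0819, 0.2391]
eef_rot: [-0.021, 1.0, 0.001, -0.002]
ft_force: [-1.2, -0.4, -0.2]
finger_gap: 0.498
grasp_force: 0.0
```

```bash
python3 snap.py w20
```

Run:
```python
from h import *
np.set_printoptions(precision=4,suppress=True)
c=load("w20.pkl"); z=c["range_z"]; v,u=np.mgrid[0:480,0:640]; o,d=ray(c,np.c_[u.ravel(),v.ravel()]); P=o+d*z.ravel()[:,None]
near=(z.ravel()>0)&(np.hypot(P[:,0]-.513,P[:,1]+.08)<.03)
for a,b in((.06,.09),(.042,.055)):
    m=near&(P[:,2]>a)&(P[:,2]<b); q=P[m]
    if m.sum()>20: print(a,m.sum(),cv2.minEnclosingCircle((q[:,:2]*1000).astype(np.float32)),np.percentile(q[:,2],[5,50,95]))
m=near&(P[:,2]>.06); q=P[m]; print("tilt",np.linalg.lstsq(np.c_[q[:,:2],np.ones(len(q))],q[:,2],rcond=None)[0])
for n,(cx,cy) in dict(torch=(.507,.0635),driver=(.5155,-.1525),lens=(.511,-.009)).items():
    t=np.array([np.cos(.042),np.sin(.042)]); r=(P[:,:2]-[cx,cy]); al=r@t; ac=r@[-t[1],t[0]]
    for a in(-.055,-.03,.03,.055) if n!="lens" else (-.0165,.0165):
        m=(z.ravel()>0)&(abs(al-a)<.008)&(abs(ac)<.009); print(n,a,np.percentile(P[m][:,2],[50,95]))
```

```text
0.06 349 ((512.8790283203125, -81.98957061767578), 7.972258567810059) [0.0636 0.0755 0.0769]
0.042 329 ((512.6112670898438, -82.11966705322266), 12.583409309387207) [0.0444 0.0509 0.0544]
tilt [-3.5921 -0.1896  2.0928]
torch -0.055 [0.0344 0.0387]
torch -0.03 [0.0343 0.0387]
torch 0.03 [0.0342 0.0364]
torch 0.055 [0.0325 0.035 ]
driver -0.055 [0.031 0.035]
driver -0.03 [0.0326 0.0351]
driver 0.03 [0.0293 0.0327]
driver 0.055 [0.0292 0.0326]
lens -0.0165 [0.0379 0.0391]
lens 0.0165 [0.0379 0.0391]
```

Bottle top is at 0.0755, with cap and body concentric at (0.513,-0.082), so it is upright and fully down. The torch, driver and lens holder all read at seated heights. The gripper is clear, so I hand in.

```bash
python3 -c "
from cell import robot
print(robot.job_done())"
```

```text
the job is handed in; nothing more can be done
None
```

The pen torch, screwdriver, lens holder and bottle are each seated in their own inserts, in the order listed, with the bottle upright by depth readings; the occluder and pen were left alone, and it was handed in at about 30 s, but I viewed 16 pictures, two over the limit of 14.

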